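Set the tier divider to its clip and put the jar away

ROBOT

A 7-joint arm with a two-finger parallel gripper is mounted at the origin on the work surface. World frame = base frame: x ahead of the robot, y to its left, z up, the work surface at z = 0. Lengths are in mm, angles in rad, forces in N, time in s.
With the tool pointing down it reaches from about 400 to 875 mm from the base axis. Payload 19.3 kg.
Tool frame: the origin (TCP) lies at the very end of the fingers, on their centre line; the grasp point (between the pads) lies 19 mm behind it (grip_point_offset is the z of the grasp point in the tool frame, in mm); z points along the fingers, x is the direction in which the jaws open and shut, and the axes are right-handed (so a half turn about z gives the same grasp; the last joint's range is limited). The gripper opens to 85 mm and grips with 20 to 120 N. Pads are 22 mm wide; open, the fingers measure 114 mm over their backs; the gripper's body (76 mm by 85 mm) begins 54 mm behind the grasp point. The pads swing forward as they close: fully open they stand 13 mm farther back than shut.
Start: joints at [1.14, 0.521, -0.036, 1.599, 0.021, 1.021, -0.113], TCP at [220.611, -584.761, 231.291] pointing down, gripper open.
Joint ranges: [-2.91, 2.91], [-0.3, 2.13], [-1.5, 1.42], [0.17, 2.43], [-1.26, 4.41], [0.16, 1.93], [-2.52, 2.52]. Speed limits (rad/s): [1.89, 1.89, 2.39, 2.39, 3.01, 3.01, 3.01].

INTERFACE

Orientations are given as a 3x3 rotation matrix whose columns are the frame's x, y, z axes.
In Python, from workcell import movep, movel, goto_joints, open_gripper, clamp, wait, inverse_kinematics, read_state, camera, PlanningError, finish_job, grip_point_offset gives the robot as it stands. Calls block until the motion is done:
- movep(position, orientation): joint-space move of the TCP to a pose.
- movel(position, frame=None, max_speed=150, guard=None): straight line of the TCP; frame=None keeps the orientation; max_speed is the mean speed in mm/s. With guard (N) it stops when the force on the tool has changed by that much, and returns True; else False.
- goto_joints(angles): joint-space move.
- open_gripper() and clamp(): open the fingers fully, or close them until they stop; the grip force is fixed at half the most.
- wait(seconds).
- inverse_kinematics(position, orientation): joint angles nearest the present ones, or None.
- read_state(): the state.
- camera(name): name is "scene" or "top" or "wrist"; returns a dict with "image" (384x512x3 uint8, blue, green, red), "range_z" (384x512 float32, mm along the optical axis (not along the pixel's ray), 0 where there is no reading), "fx", "fy", "cx", "cy" (pixels), "cam_to_world" (4x4, takes a point from camera to world coordinates). Camera axes: x right, y up, looking along -z (the intrinsics and any distortion apply to the point x, -y, -z); pixel columns grow to the right and rows downward; lengths in mm; the calibration is good to about 2 mm. A picture is of the moment at which its call begins.
A pose or a line that the arm cannot do raises PlanningError and nothing moves.
- finish_job(): hands the job in, once; it reports no verdict.
The state is a dict: "time": time; "qpos": joint angles; "qvel": joint speeds; "joint_efforts": joint torques, N m; "eef_pos": TCP position; "tool_rot": TCP orientation; "ft_force": force on the tool from outside, world axes, zero at the start; "torque": the same for the moment, N m; "finger_gap": finger opening in mm.
Only numpy, scipy, OpenCV 4.12 (cv2) and the standard library are available. Lean on these libraries where they do the work, as an engineer would, in place of code of your own. Each camera call takes 0.05 s, during which the arm holds its last target. There are 200 camera calls.

TASK

Slide the divider on the lower tier along its rail until it lines up with the steel marker clip on the front lip, then stand the knobbed ceramic jar upright on the floor of the lower tier, wholly behind the front lip, in the bay you have opened between the divider and the nearby (left) end wall. Set the jar down gently, leave the divider at the clip, and leave the comb, pill case, scalp brush and tumbler where they are.

Things in the scene. Friction and masses are not known exactly. Their poses are not given: they have to be found in the camera images.
- organiser: Two-tier organiser of smoked acrylic, fixed, 200 mm deep (its x; front at -x towards the robot) and 400 mm long (its y); origin at the centre of its underside, z up. Open at front and back. Lower floor: top at z 12 mm, x -96 to 96 mm. Front and rear lips 4 mm thick (front x -100 to -96 mm), top at z 18 mm.
- left_wall (a point): Foot of the inner face of the left (+y) end wall, at organiser x -50, y 195, z 12 mm (floor level). Axes as the organiser's. Both end walls (inner faces at y 195 and -195 mm) are 5 mm thick and only 30 mm high; behind organiser x 25 mm they rise as legs that carry the upper tier.
- upper_edge (a point): Middle of the upper tier's front lower edge, at organiser x -70, y 0, z 185 mm. Axes as the organiser's. The upper tier roofs the lower one from this edge back to x 100 mm over the full length; its floor is at z 193 mm, rims to 201 mm. What stands under it must be reached from the front, the tool tilted some 40 degrees from vertical.
- divider (a joint): Slide of the divider, m; 0 is nearest the left (+y) end wall, grows as the divider moves towards the organiser's -y; range 0 to 0.28. Divider centre plane lies at organiser y = 165 mm minus the joint value. Stays where it is left, about 1.5 N friction.
- divider_grip (a point): Point to grip the divider: on the upright aluminium tab standing on it, 10 mm thick (organiser y), 20 mm wide (x), at organiser x -50 mm, z 78 mm; the tab's top is at z 90 mm and it stands on the divider plate, whose top is at z 57 mm. Axes as the organiser's.
- divider_front (a point): Middle of the front end of the divider plate (frosted acrylic, 6 mm thick in y, from organiser x -92 to 63 mm, top at z 57 mm, on a grey runner at the rear rail, 30 mm wide in y, x 64 to 86 mm); at organiser x -92, z 36 mm. Axes as the organiser's.
- clip: Small steel marker clip straddling the organiser's front lip, fixed, 10 mm (x) by 8 mm (y) by 31 mm high; origin at the centre of its underside, axes as the organiser's. The divider is set when its plate stands centred behind the clip in y.
- jar: Closed round ceramic jar, one rigid piece, about 0.18 kg: body and lid 55 mm in diameter, 46 mm high, with a 20 mm diameter cylindrical knob on top from 45 to 76 mm above its foot. Origin at the centre of its foot, z up. It stands upright on the metal shelf (z = 0) in front of the organiser.
- jar_knob (a point): On the jar's axis, 71 mm above its foot: the place to grip the knob.
- brush: Bystander: round grey silicone scalp brush, 72 mm in diameter, 48 mm high with its knob, lying teeth down on the shelf in front of the organiser; origin at the centre of its underside.
- pill_case: Bystander: red pill case, 60 x 90 x 19 mm, lying on the lower tier's floor, its long side roughly along y, about 15 to 40 mm beyond the clip on the side away from the bay; origin at the centre of its underside.
- comb: Bystander: folded black travel comb, about 30 x 100 x 10 mm, on the upper tier; origin at the centre of its underside.
- tumbler: Bystander: open white ceramic tumbler without a knob, 72 mm in diameter at the rim, 95 mm high, upright on the shelf in front of the organiser; origin at the centre of its underside. Jar, brush and tumbler stand roughly in a row, in any order, about 90 to 190 mm apart.
There are look-alikes about, which are no part of the job. Leave any blue, green or red look-alike of the jar alone.

How it is judged (in metres and radians):
On the way, in this order (a step that is already met when the one before it is completed fails the run):
1. the divider stands in line with the clip (within 5 mm), with the jar still outside the lower tier (y of divider_front in the frame of clip between -0.005 and 0.005 m and x of jar in the frame of organiser below -0.105 m), for 0.3 s.
2. the jar stands in the bay between the divider and the left end wall (x of jar in the frame of organiser above -0.072 m and y of jar in the frame of divider_front above 0.027 m and y of jar in the frame of organiser below 0.17 m and z of jar in the frame of organiser below 0.016 m), for 0.2 s.
At the end, for the whole second after the job is handed in: The divider plate is centred on the clip within 5 mm; the jar stands at rest and upright (within 0.08 rad) on the lower tier's floor, wholly behind the front lip, between the divider and the left (+y) end wall; the four bystanders are where they were (all of step 2 and y of divider_front in the frame of clip between -0.005 and 0.005 m and x of jar in the frame of organiser below 0.072 m and z of jar in the frame of organiser above 0.008 m and angle between jar's own z axis and vertical below 0.08 rad and linear speed of jar below 0.02 m/s); the robot touches nothing.
It fails at once if the scalp brush, pill case, comb or tumbler is moved more than 20 mm (distance of any of brush, pill_case, comb, tumbler from where it was at the start of the episode above 0.02 m).
It fails at once if the jar is tipped over (more than 0.8 rad) (angle between jar's own z axis and vertical above 0.8 rad).
It fails at once if the jar is banged down on the organiser (over 40 N) (contact force between jar and organiser above 40 N).
It also fails if it takes over 48 s, if anything falls off the work surface, if the arm or the gripper's body presses on something with over 40 N, if the wrist force passes 120 N, or if a joint passes its speed limit or range.

## Working session

There is one attempt and no reset: what is moved stays moved. The work goes in short steps, each a Python script; the robot and the scene stay as the last script left them, time stands still between calls to the robot, and variables do not carry over. Pictures are saved under pics/ and viewed, about 8 in all and at most 12, crops included, and the job is handed in when it is done.

```bash
mkdir -p pics; ls; cat > h.py <<'E'
import numpy as np, cv2
from workcell import *
def save(n,f,s=1.0):
    c=camera(n); cv2.imwrite(f,cv2.resize(c["image"],None,fx=s,fy=s)); return c
def ray(c,u,v):
    d=np.array([(u-c["cx"])/c["fx"],-(v-c["cy"])/c["fy"],-1.]); T=np.array(c["cam_to_world"]); return T[:3,3],T[:3,:3]@d
def onz(c,u,v,z):
    o,d=ray(c,u,v); return o+d*(z-o[2])/d[2]
def pt(c,u,v):
    o,d=ray(c,u,v); return o+d*float(c["range_z"][int(v),int(u)])
E
python3 - <<'E'
from h import *
import pickle
a=save("scene","pics/s1.png",1.5);b=save("top","pics/t1.png",1.5)
pickle.dump((a,b),open("c1.pkl","wb"))
for c in(a,b): print(c["fx"],c["cx"],c["cy"],np.round(c["cam_to_world"],3).tolist(),{k:v for k,v in c.items() if k not in("image","range_z","cam_to_world")})
s=read_state();print(s["time"],s["eef_pos"],s["tool_rot"],grip_point_offset)
E
```

```text
pics
394.3612854859629 255.0287229508151 193.69431579514537 [[0.741, 0.613, -0.273, 314.777], [-0.671, 0.68, -0.296, -189.496], [0.004, 0.403, 0.915, 830.887], [0.0, 0.0, 0.0, 1.0]] {'fx': 394.3612854859629, 'fy': 394.3612854859629, 'cx': 255.0287229508151, 'cy': 193.69431579514537}
386.7197079387124 248.8346866831946 188.0049692100024 [[0.002, 0.999, -0.049, 475.342], [-1.0, 0.001, -0.024, 44.004], [-0.024, 0.049, 0.999, 897.508], [0.0, 0.0, 0.0, 1.0]] {'fx': 386.7197079387124, 'fy': 386.7197079387124, 'cx': 248.8346866831946, 'cy': 188.0049692100024}
0.1 [ 220.50891735 -584.49349489  230.7913436 ] [[ 3.53042869e-01 -9.35607051e-01 -4.22962346e-04]
 [-9.35606618e-01 -3.53043114e-01  9.03147212e-04]
 [-9.94314844e-04  7.68766873e-05 -9.99999503e-01]] -18.700000000000003
```

View pics/s1.png

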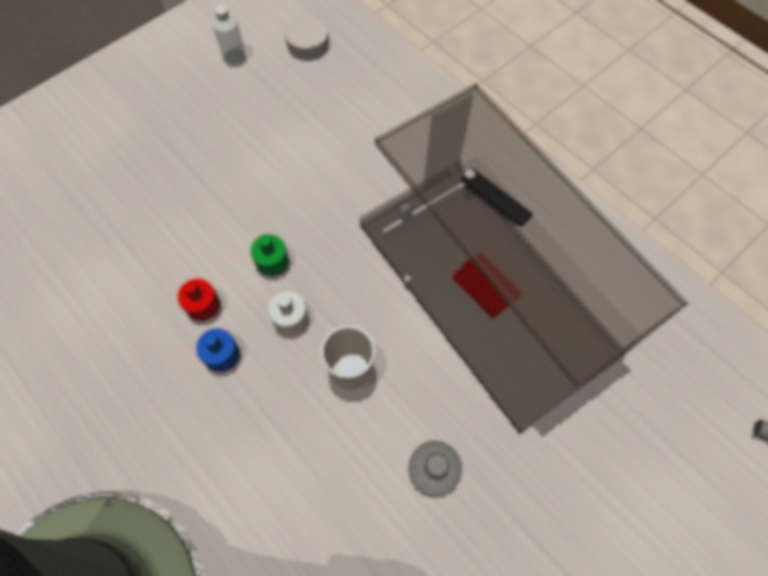

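View pics/t1.png

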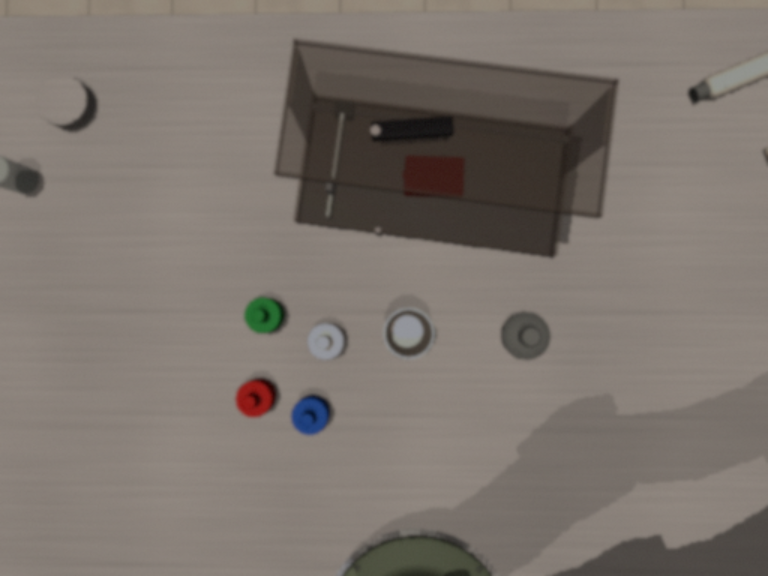

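Top view (1.5x px): white jar (325,341), tumbler (407,331), brush (526,335), clip (378,231), divider tab (331,187). The upper rim corners are (275,175), (295,40), (617,80) and (600,215). The scene view agrees, with the jar at (287,311) and the clip at (407,279).

```bash
cat > m.py <<'E'
from h import *
import pickle
a,b=pickle.load(open("c1.pkl","rb"))
n=lambda U:(np.array(U)+.5)/1.5-.5
# organiser from upper rim corners at z=201
P=np.array([onz(b,*n(p),201)[:2] for p in [(275,175),(295,40),(617,80),(600,215)]])
M=np.array([(-70,200),(100,200),(100,-200),(-70,-200)],float)
print(P.round(1),[np.linalg.norm(P[i]-P[i-1]).round(1) for i in range(4)])
H=(P-P.mean(0)).T@(M-M.mean(0)); U,S,V=np.linalg.svd(H); R=U@V; o=P.mean(0)-R@M.mean(0)
print("yaw",np.arctan2(R[1,0],R[0,0]),"o",o, "res",(P-(M@R.T+o)).round(1).tolist())
L=lambda w:np.r_[R.T@(np.array(w)[:2]-o),w[2]].round(1)
for nm,p,z in [("clip",(378,231),33),("tab",(331,187),90),("pl front",(328,215),57),("pl rear",(342,113),57),("fl",(296,221),18),("fr",(553,256),18)]:
    print(nm,L(onz(b,*n(p),z)),"depth",L(pt(b,*n(p))))
for nm,p,z in [("clip",(407,279),33),("pl front",(383,231),57)]: print("scene",nm,L(onz(a,*n(p),z)),L(pt(a,*n(p))))
for nm,pb,pa,z in [("jar",(323,342),(286,300),76),]:
    print(nm,onz(b,*n(pb),z),onz(a,*n(pa),z),pt(b,*n(pb)))
for nm,p,z in [("tumbler",(409,332),95),("green",(262,315),76),("blue",(309,417),76),("red",(252,400),76),("brush",(530,336),48)]: print(nm,onz(b,*n(p),z).round())
A=cv2.resize(b["image"][65:165,178:278],(400,400),interpolation=cv2.INTER_CUBIC);C=cv2.resize(b["image"][200:250,190:240],(400,400),interpolation=cv2.INTER_CUBIC)
D=cv2.resize(a["image"][120:200,235:315],(400,400),interpolation=cv2.INTER_CUBIC)
cv2.imwrite("pics/crop.png",cv2.convertScaleAbs(np.hstack([A,D]),alpha=1.5))
E
python3 m.py
```

```text
[[ 640.3  181.2]
 [ 808.2  158.2]
 [ 754.9 -233.5]
 [ 590.4 -210.3]] [np.float64(394.8), np.float64(169.5), np.float64(395.4), np.float64(166.2)]
yaw -0.1319971657512756 o [683.57629503 -24.12321757] res [[-0.2, -2.1], [-0.8, -2.7], [-1.4, 2.0], [2.5, 2.8]]
clip [-99.   70.1  33. ] depth [-98.5  70.2  29.3]
tab [-53.6 142.1  90. ] depth [-53.5 142.1  89.6]
pl front [-88.4 144.9  57. ] depth [-88.4 144.9  57. ]
pl rear [ 64.2 145.2  57. ] depth [ 19.8 128.5 190.5]
fl [-98.1 197.2  18. ] depth [-99.4 195.4  28.2]
fr [-100.2 -196.5   18. ] depth [-100.8 -195.3   22.5]
scene clip [-100.9   70.4   33. ] [-100.4   71.    31.4]
scene pl front [-91.8 146.6  57. ] [-77.1 167.5  11.9]
jar [430.98712547 135.23068157  76.        ] [431.5119306  134.28634901  76.        ] [431.05891587 135.0830287   77.32964037]
tumbler [446.  14.  95.]
green [469. 222.  76.]
blue [326. 154.  76.]
red [349. 235.  76.]
brush [ 439. -163.   48.]
```

View pics/crop.png

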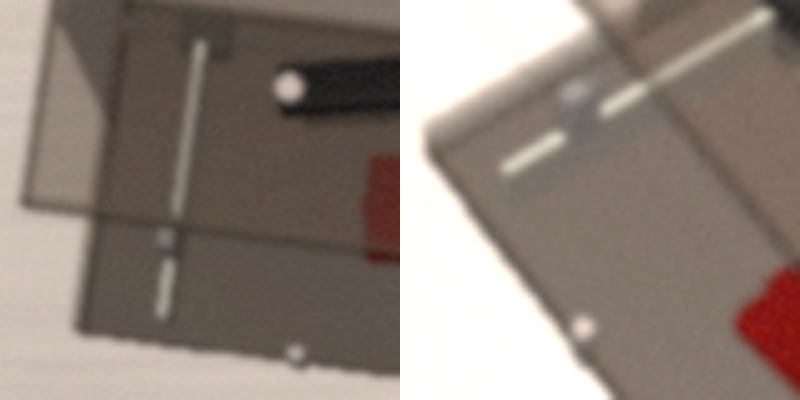

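Measured: organiser origin about (684,-24), yaw -0.132. In the organiser frame the divider is at y≈144 and the clip at y≈70.3. The jar is at (431,135), with two views agreeing within 1 mm. Heights and lengths match the given values. Next I'll check reach and move to the divider.

```bash
cat >> h.py <<'E'
YAW=-0.132; O=np.array([684.5,-24.,0]); 
c_,s_=np.cos(YAW),np.sin(YAW); RO=np.array([[c_,-s_,0],[s_,c_,0],[0,0,1.]])
def W(x,y,z): return RO@np.array([x,y,z])+O
def rot(t,sgn=1,yaw=0):
    t=np.radians(t); z=np.array([np.sin(t),0,-np.cos(t)]); x=np.array([0,sgn,0.]); 
    R=RO@np.c_[x,np.cross(z,x),z]; a=np.cos(yaw),np.sin(yaw)
    return np.array([[a[0],-a[1],0],[a[1],a[0],0],[0,0,1]])@R
def tcp(g,R,back=0): return np.asarray(g)+R[:,2]*(-grip_point_offset-back)
E
python3 - <<'E'
from h import *
for t in (40,43):
  for s in (1,-1):
    R=rot(t,s)
    for nm,g,b in [("W1",[430,60,320],0),("div",W(-52,144,78),0),("divback",W(-52,144,78),120),("div2",W(-52,70,78),0),("jar",[431,135,71],0),("jarback",[431,135,71],80),("jarup",[431,135,171],0),("pl",W(-57,134,84),0),("pre",W(-180,134,104),0)]:
        q=inverse_kinematics(tcp(g,R,b),R); print(t,s,nm,None if q is None else np.round(q,2))
E
```

```text
40 1 W1 [ 0.8  -0.16 -1.2   2.41  0.83  0.28  0.25]
40 1 div [ 0.19  0.89 -0.86  2.08  2.01  0.96 -0.62]
40 1 divback [ 0.13  0.6  -0.87  2.23  1.8   0.86 -0.65]
40 1 div2 [ 0.47  1.   -1.07  2.15  2.09  1.05 -0.47]
40 1 jar None
40 1 jarback None
40 1 jarup None
40 1 pl [ 0.2   0.87 -0.86  2.11  2.02  0.94 -0.63]
40 1 pre [-0.56  0.6  -0.06  2.4   2.23  0.63 -1.36]
40 -1 W1 None
40 -1 div [-0.41  0.72 -0.04  2.11  2.23  0.49  1.97]
40 -1 divback [-0.83  0.51  0.36  2.28  2.17  0.3   1.91]
40 -1 div2 [-0.12  0.71 -0.24  2.18  2.34  0.57  2.05]
40 -1 jar None
40 -1 jarback None
40 -1 jarup None
40 -1 pl [-0.4   0.71 -0.04  2.14  2.25  0.49  1.96]
40 -1 pre [-0.42  0.6  -0.24  2.39  2.14  0.7   1.9 ]
43 1 W1 None
43 1 div [ 0.18  0.91 -0.87  2.11  2.09  1.02 -0.69]
43 1 divback [ 0.01  0.58 -0.75  2.28  1.9   0.86 -0.8 ]
43 1 div2 [ 0.46  1.02 -1.07  2.18  2.17  1.11 -0.53]
43 1 jar None
43 1 jarback None
43 1 jarup None
43 1 pl [ 0.19  0.89 -0.86  2.13  2.09  1.01 -0.7 ]
43 1 pre [ 0.3   1.05 -1.28  2.38  2.02  1.46 -0.74]
43 -1 W1 None
43 -1 div [-0.27  0.75 -0.24  2.13  2.21  0.66  2.05]
43 -1 divback [-0.7   0.5   0.16  2.31  2.15  0.47  1.92]
43 -1 div2 [ 0.03  0.76 -0.45  2.2   2.31  0.74  2.14]
43 -1 jar None
43 -1 jarback None
43 -1 jarup None
43 -1 pl [-0.26  0.73 -0.24  2.16  2.23  0.66  2.04]
43 -1 pre [-0.28  0.65 -0.45  2.41  2.12  0.88  1.94]
```

```bash
python3 - <<'E'
from h import *
for t in (36,40):
  for s in (1,-1):
    for yd in range(-180,180,20):
      R=rot(t,s,np.radians(yd)); o=[]
      for nm,g,b in [("jar",[431,135,71],0),("up",[431,135,150],0),("back",[431,135,71],60)]:
        q=inverse_kinematics(tcp(g,R,b),R); o.append(None if q is None else np.round(q,2).tolist())
      if any(o): print(t,s,yd,o)
E
```

```text
36 1 -180 [[-0.13, 0.84, -0.22, 1.73, -0.11, 1.16, -1.96], [-0.11, 0.72, -0.25, 1.72, -0.11, 1.29, -1.99], [-0.12, 0.8, -0.21, 1.63, -0.11, 1.3, -1.95]]
36 1 -160 [[-0.15, 0.87, -0.34, 1.69, 0.13, 1.24, -1.89], [-0.12, 0.75, -0.38, 1.68, 0.1, 1.37, -1.89], [-0.16, 0.83, -0.33, 1.59, 0.1, 1.37, -1.86]]
36 1 -140 [[-0.2, 0.87, -0.42, 1.7, 0.32, 1.29, -1.78], [-0.11, 0.78, -0.55, 1.68, 0.33, 1.44, -1.81], [-0.16, 0.86, -0.51, 1.59, 0.34, 1.44, -1.8]]
36 1 -120 [[-0.31, 0.85, -0.39, 1.76, 0.45, 1.26, -1.62], [-0.18, 0.76, -0.59, 1.74, 0.49, 1.44, -1.66], [-0.26, 0.83, -0.51, 1.66, 0.47, 1.42, -1.64]]
36 1 -100 [[-0.41, 0.81, -0.37, 1.85, 0.61, 1.2, -1.48], [-0.25, 0.73, -0.61, 1.83, 0.64, 1.4, -1.5], [-0.33, 0.79, -0.55, 1.77, 0.63, 1.38, -1.52]]
36 1 -80 [[-0.26, 0.85, -0.69, 1.96, 0.94, 1.29, -1.52], [-0.26, 0.69, -0.68, 1.95, 0.81, 1.34, -1.38], [-0.32, 0.77, -0.69, 1.9, 0.84, 1.36, -1.45]]
36 1 -60 [[-0.17, 0.89, -0.89, 2.1, 1.2, 1.36, -1.47], [-0.21, 0.67, -0.82, 2.09, 1.02, 1.3, -1.29], [-0.13, 0.88, -1.07, 2.06, 1.13, 1.52, -1.46]]
36 1 -40 [[-0.27, 0.79, -0.77, 2.26, 1.38, 1.17, 
[... 6263 characters left out ...]
 2.33, 1.53, 0.36, -1.7], [0.71, 0.64, -0.93, 2.32, -0.86, 0.2, 0.48], [0.79, 0.73, -0.91, 2.34, -0.82, 0.17, 0.57]]
40 -1 100 [[0.6, 0.85, -0.78, 2.17, -0.42, 0.36, 0.45], [0.63, 0.67, -0.82, 2.16, -0.47, 0.52, 0.4], [0.68, 0.74, -0.77, 2.15, -0.43, 0.52, 0.47]]
40 -1 120 [[0.51, 0.88, -0.73, 2.01, -0.19, 0.65, 0.48], [0.55, 0.73, -0.79, 2.0, -0.25, 0.79, 0.44], [0.59, 0.81, -0.77, 1.96, -0.18, 0.8, 0.47]]
40 -1 140 [[0.46, 0.95, -0.79, 1.86, 0.04, 0.91, 0.5], [0.49, 0.81, -0.84, 1.85, -0.05, 1.03, 0.5], [0.51, 0.89, -0.81, 1.79, 0.02, 1.05, 0.52]]
40 -1 160 [[0.35, 0.99, -0.8, 1.75, 0.17, 1.14, 0.63], [0.38, 0.87, -0.84, 1.73, 0.09, 1.24, 0.63], [0.38, 0.95, -0.82, 1.65, 0.15, 1.27, 0.65]]
```

```bash
python3 - <<'E'
from h import *
Rj=rot(40,1,np.radians(-40)); R=rot(40)
movep(tcp([431,90,260],Rj),Rj); print(read_state()["time"])
g=W(-51,144,79); movep(tcp(g,R,120),R); print(read_state()["time"])
print("hit",movel(tcp(g,R),max_speed=120,guard=20)); s=read_state(); print(s["time"],s["ft_force"],s["eef_pos"]-tcp(g,R))
clamp(); s=read_state(); print(s["time"],s["finger_gap"],s["ft_force"])
save("top","pics/t2.png",1.5)
E
```

```text
2.6083
3.35
hit False
4.5 [ 0.11362606 -0.17960191  0.25228805] [-0.12106922  0.29212208  0.63533787]
5.175 8.776491177815592 [-3.9854052   0.15669046  4.38048751]
```

View pics/t2.png

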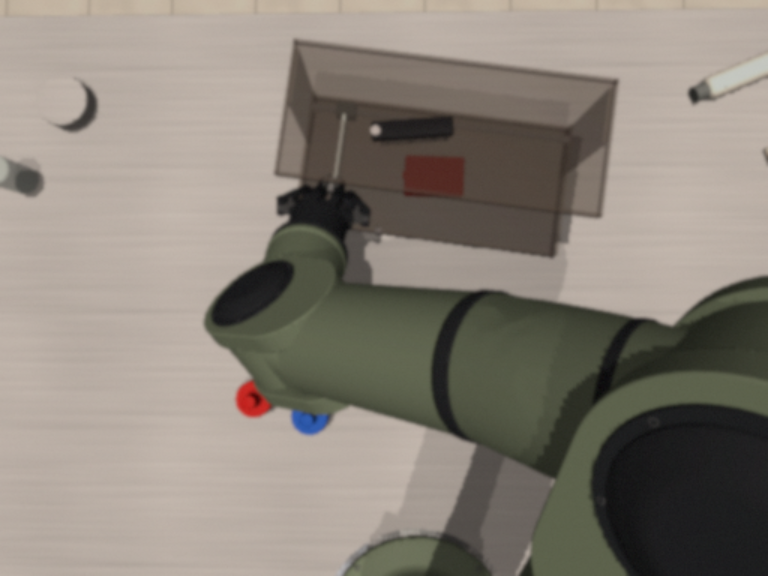

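The fingers hold the tab (gap 8.8 mm, no contact on approach). Slide to the clip.

```bash
python3 - <<'E'
from h import *
R=rot(40); g=W(-51,70.3,79)
print("hit",movel(tcp(g,R),max_speed=60)); s=read_state(); print(s["time"],s["finger_gap"],s["ft_force"],s["eef_pos"]-tcp(g,R))
a=camera("scene")["image"];w=camera("wrist")["image"]
cv2.imwrite("pics/m2.png",np.hstack([cv2.resize(a[80:272,190:382],(400,400)),cv2.resize(w,(400,300)).repeat(1,0) if 0 else cv2.copyMakeBorder(cv2.resize(w,(400,300)),0,100,0,0,0)]))
E
```

```text
hit False
6.6 8.920298354708416 [-9.8883001  -1.09854994 11.43681972] [-0.37969779 -0.40218448  0.10993327]
```

View pics/m2.png

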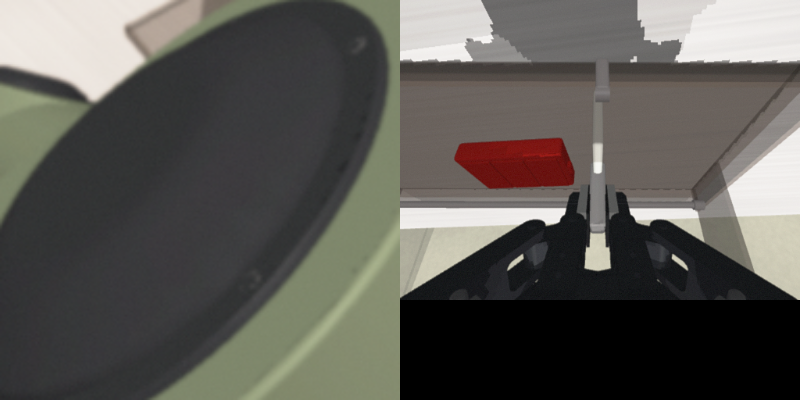

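The wrist view shows the clip at (602,80) and the plate end at about (598,130), nearly in line. I'll release, back off and measure from close up.

```bash
python3 - <<'E'
from h import *
import pickle
R=rot(40); g=W(-51,70.3,79)
open_gripper(); movel(tcp(g,R,100),max_speed=150); print(read_state()["time"])
w=camera("wrist"); pickle.dump(w,open("w1.pkl","wb"))
cv2.imwrite("pics/w3.png",cv2.resize(w["image"],None,fx=1.5,fy=1.5))
E
```

```text
8.2417
```

View pics/w3.png

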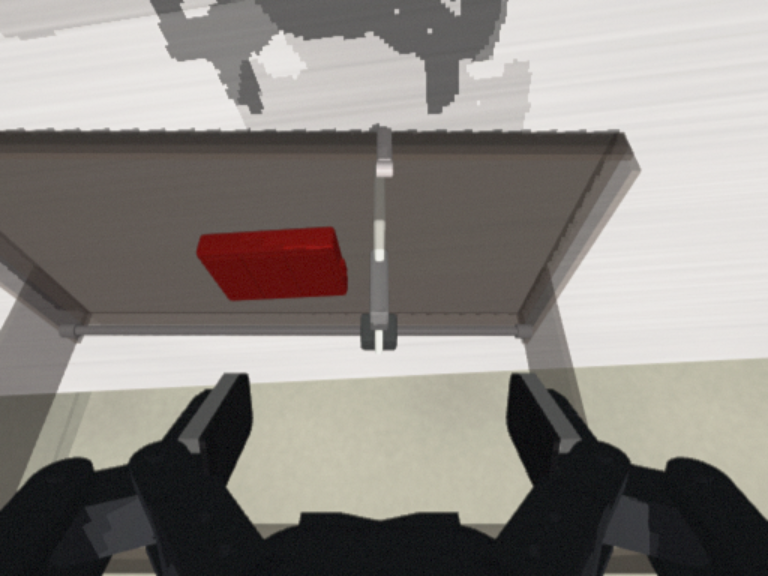

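```bash
python3 - <<'E'
from h import *
import pickle
w=pickle.load(open("w1.pkl","rb"))
L=lambda p:(RO.T@(p-O)).round(1)
for v in range(84,232,6):
    row=w["image"][v,244:266].astype(int).sum(1)//3; u=np.arange(244,266); bg=np.median(row)
    P=np.array([L(pt(w,x,v)) for x in u]); 
    k=[i for i in range(22) if P[i,2]>(22 if v<118 else 40) and -104<P[i,0]<70]
    print(v,[(int(u[i])) for i in k], P[k].mean(0).round(1) if k else None)
C=cv2.resize(w["image"][80:240,200:310],(550,800//1),interpolation=cv2.INTER_CUBIC)
cv2.imwrite("pics/w3c.png",C[:600])
E
```

```text
84 [] None
90 [] None
96 [] None
102 [] None
108 [251, 252, 253, 254, 255, 256, 257, 258, 259, 260, 261] [-101.8   71.5   25.4]
114 [251, 252, 253, 254, 255, 256, 257, 258, 259, 260, 261] [-98.6  71.5  28.3]
120 [] None
126 [] None
132 [251, 253] [-91.8  68.4  40.2]
138 [249, 250, 251, 252, 253, 254, 255, 256] [-91.   68.8  45.7]
144 [249, 250, 251, 252, 253, 254, 255, 256] [-91.   68.8  51.5]
150 [249, 250, 251, 252, 253, 254, 256] [-87.8  68.6  54.5]
156 [249, 250, 251, 252, 254, 255, 256] [-81.2  68.8  54.8]
162 [249, 250, 251, 252, 253, 254, 255, 256] [-74.   68.8  54.7]
168 [247, 248, 249, 250, 251, 252, 253, 254, 255, 256, 257, 258] [-63.6  68.8  52.6]
174 [247, 248, 249, 251, 252, 253, 254, 255, 256, 257, 258] [-59.   69.   55.3]
180 [247, 248, 249, 250, 251, 252, 253, 254, 255, 256, 257, 258] [-59.3  68.8  61.5]
186 [247, 248, 249, 250, 251, 252, 253, 254, 255, 256, 257, 258] [-59.1  68.8  67.2]
192 [247, 248, 249, 250, 251, 252, 253, 254, 255, 256, 257, 258] [-59.4  68.8  73.1]
198 [246, 247, 248, 249, 250, 251, 252, 253, 254, 255, 256, 257, 258] [-59.1  68.4  78.5]
204 [246, 247, 248, 249, 250, 251, 252, 253, 254, 255, 256, 257, 258] [-59.3  68.4  84. ]
210 [246, 247, 248, 249, 250, 251, 252, 253, 254, 255, 256, 257, 258] [-56.7  68.4  87.8]
216 [247, 248, 249, 250, 251, 252, 253, 254, 255, 256, 257, 258] [-47.3  68.8  87.9]
222 [250, 251, 252, 253, 254] [27.9 68.2 55. ]
228 [244, 245, 246, 247, 248, 249, 250, 251, 252, 253, 254, 255, 256, 257, 258, 259, 260, 261, 262] [62.  69.3 45.6]
```

View pics/w3c.png

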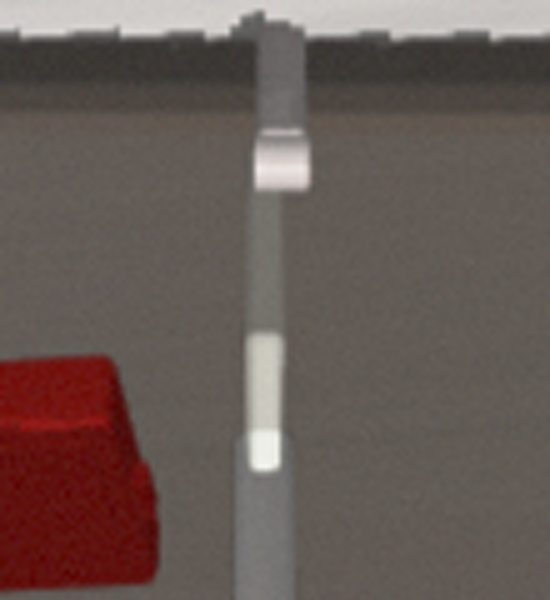

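The crop shows the clip centre at about x=282 and the plate at about x=266. In numbers, clip y is 71.5 and plate y is 68.7, so the divider is about 2.7 mm too far. That is inside tolerance, but I'll re-grip and nudge it back before taking the jar.

```bash
cat > chk.py <<'E'
from h import *
def chk(w):
    L=lambda p:RO.T@(p-O)
    A=[];B=[]
    for v in range(100,170):
        for u in range(236,276):
            if w["range_z"][v,u]<=0: continue
            p=L(pt(w,u,v))
            if -105<p[0]<-94.5 and 24<p[2]<36: A.append(p)
            if -93.5<p[0]<-70 and 40<p[2]<62: B.append(p)
    A=np.array(A);B=np.array(B); f=lambda a:((a[:,1].min()+a[:,1].max())/2).round(1)
    print("clip",A.mean(0).round(1),f(A),len(A),"plate",B.mean(0).round(1),f(B),len(B))
E
python3 - <<'E'
from chk import *
import pickle
chk(pickle.load(open("w1.pkl","rb")))
R=rot(40)
print(movel(tcp(W(-51,70.3,79),R),max_speed=150,guard=20)); clamp(); print(read_state()["finger_gap"],read_state()["ft_force"])
movel(tcp(W(-51,73,79),R),max_speed=20); print(read_state()["ft_force"])
open_gripper(); movel(tcp(W(-51,73,79),R,100),max_speed=150)
chk(camera("wrist")); print(read_state()["time"])
E
```

```text
clip [-99.5  71.5  27.2] 71.5 118 plate [-85.5  68.8  51.5] 68.8 256
False
8.638917199742082 [-4.54133922  0.01095219  5.89365734]
[-3.35847906  0.99622627  4.83272811]
clip [-99.5  71.2  27.2] 71.2 116 plate [-85.4  72.3  51.5] 72.3 260
11.6583
```

Now 1.1 mm off centre, which is fine. Next, pick the jar.

```bash
python3 - <<'E'
from h import *
Rj=rot(40,1,np.radians(-40)); 
movep(tcp([431,135,170],Rj),Rj)
w=camera("wrist"); cv2.imwrite("pics/w4.png",w["image"])
print(movel(tcp([431,135,71],Rj),max_speed=100,guard=12)); s=read_state(); print(s["time"],s["eef_pos"]-tcp([431,135,71],Rj))
clamp(); s=read_state(); print(s["time"],s["finger_gap"],s["ft_force"])
w=camera("wrist"); cv2.imwrite("pics/w5.png",np.hstack([cv2.resize(cv2.imread("pics/w4.png"),(400,300)),cv2.resize(w["image"],(400,300))]))
E
```

```text
False
13.6 [0.18003003 0.0866277  0.44177041]
14.225 17.910166677356713 [0.40184846 1.83153286 3.27078196]
```

View pics/w5.png

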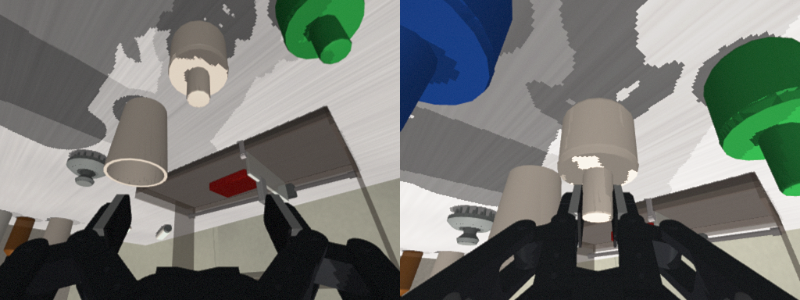

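The knob is gripped (gap 17.9 mm) and the jar is centred at (600,150) in the right half. Lift, and test the IK for the insertion.

```bash
python3 - <<'E'
from h import *
Rj=rot(40,1,np.radians(-40)); R=rot(40)
movel(tcp([431,135,141],Rj),max_speed=120); s=read_state(); print(s["time"],s["finger_gap"],s["ft_force"],s["qpos"].round(2) if hasattr(s["qpos"],"round") else s["qpos"])
for yw in (0,-15):
  R=rot(40,1,np.radians(yw))
  for g in [(-160,147,125),(-160,147,96),(-110,147,96),(-60,147,96),(-60,147,83)]:
    q=inverse_kinematics(tcp(W(*g),R),R); print(yw,g,None if q is None else np.round(q,2))
E
```

```text
15.0083 18.274351496315603 [-0.34299825 -0.40371607 -2.83441631] [-0.06  0.83 -1.15  2.24  1.33  1.52 -1.3 ]
0 (-160, 147, 125) [ 0.25  0.86 -1.15  2.3   1.9   1.19 -0.7 ]
0 (-160, 147, 96) [ 0.21  0.91 -1.09  2.31  1.97  1.21 -0.75]
0 (-110, 147, 96) [ 0.27  0.94 -1.08  2.2   1.98  1.16 -0.63]
0 (-60, 147, 96) [ 0.3   0.97 -1.08  2.09  1.98  1.11 -0.51]
0 (-60, 147, 83) [ 0.29  0.99 -1.06  2.09  2.01  1.11 -0.53]
-15 (-160, 147, 125) [ 0.14  0.87 -1.13  2.21  1.73  1.34 -0.85]
-15 (-160, 147, 96) [ 0.11  0.93 -1.08  2.22  1.79  1.34 -0.91]
-15 (-110, 147, 96) [ 0.16  0.95 -1.07  2.12  1.82  1.31 -0.78]
-15 (-60, 147, 96) [ 0.2   0.98 -1.06  2.01  1.83  1.27 -0.67]
-15 (-60, 147, 83) [ 0.19  1.   -1.04  2.02  1.86  1.27 -0.69]
```

```bash
python3 - <<'E'
from h import *
R=rot(40)
movep(tcp(W(-160,147,127),R),R); print(read_state()["time"])
movel(tcp(W(-150,147,98),R),max_speed=120)
print("in hit",movel(tcp(W(-60,147,96),R),max_speed=70,guard=12)); s=read_state(); print(s["time"],s["finger_gap"],s["ft_force"],s["eef_pos"]-tcp(W(-60,147,96),R))
w=camera("wrist"); cv2.imwrite("pics/w6.png",w["image"])
E
```

```text
15.6667
in hit False
17.5083 18.135481143656115 [-0.60119121  0.39849411 -1.80093968] [-0.30911984  0.20316322 -0.0461409 ]
```

View pics/w6.png

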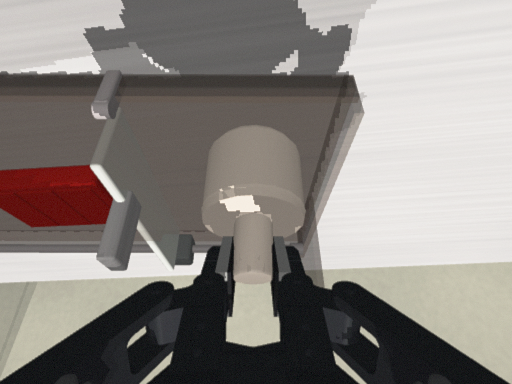

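The jar is upright at (253,180), inside the bay and behind the lip (row 78). The plate is behind the clip at (107,95), and nothing is touching. Lower it slowly.

```bash
python3 - <<'E'
from h import *
R=rot(40)
h=movel(tcp(W(-60,147,82),R),max_speed=15,guard=4); s=read_state()
print("touch",h,s["time"],s["ft_force"],s["eef_pos"][2]-tcp(W(-60,147,83),R)[2])
w=camera("wrist"); cv2.imwrite("pics/w7.png",w["image"])
E
```

```text
touch True 18.3583 [-2.11143126  1.02665537  6.5363811 ] 0.15125276364084073
```

Contact came at the expected height (+0.15 mm). Release, back off, then check the divider and jar.

```bash
python3 - <<'E'
from chk import *
R=rot(40); g=W(-60,147,83)
open_gripper(); print(read_state()["ft_force"]); movel(tcp(g,R,110),max_speed=120); print(read_state()["time"])
movep(tcp(W(-190,75,150),R),R) if inverse_kinematics(tcp(W(-190,75,150),R),R) is not None else None
w=camera("wrist"); cv2.imwrite("pics/w8.png",w["image"])
L=lambda p:RO.T@(p-O)
P=np.array([L(pt(w,u,v)) for v in range(0,384,2) for u in range(0,512,2) if w["range_z"][v,u]>0])
def mid(n,m): q=P[m]; print(n,len(q),((q.min(0)+q.max(0))/2).round(1),q.min(0).round(1),q.max(0).round(1))
x,y,z=P.T
mid("clip",(x>-105)&(x<-94.5)&(z>24)&(z<36)&(abs(y-71)<15))
mid("plate",(x>-93.5)&(x<-65)&(z>35)&(z<60)&(abs(y-71)<15))
mid("jar body",(x>-95)&(x<0)&(z>20)&(z<60)&(y>100)&(y<190))
mid("knob",(x>-95)&(x<0)&(z>66)&(z<95)&(y>100)&(y<190))
mid("jar foot",(x>-95)&(x<0)&(z>13)&(z<25)&(y>100)&(y<185))
print(read_state()["time"])
E
```

```text
[-0.31600078 -0.4404539   0.11957103]
20.1333
clip 27 [-98.9  71.6  26.5] [-102.8   67.8   24.3] [-95.   75.4  28.8]
plate 114 [-78.7  72.7  45.6] [-92.1  69.8  35.1] [-65.4  75.7  56.2]
jar body 786 [-65.7 146.8  40. ] [-90.4 120.4  20.1] [-41.1 173.1  59.8]
knob 170 [-63.8 145.8  76.6] [-73.1 136.5  66.3] [-54.5 155.2  87. ]
jar foot 117 [-78.7 146.8  19.1] [-89.5 120.9  13.4] [-67.8 172.7  24.7]
20.1833
```

View pics/w8.png

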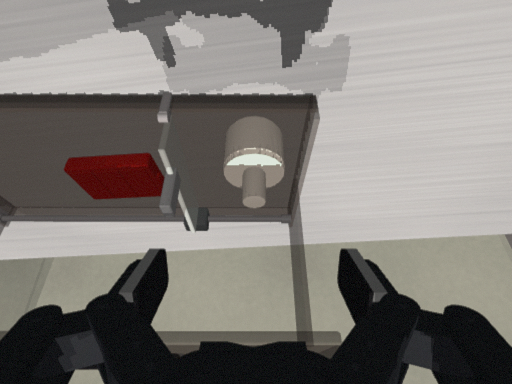

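The jar is upright at about (-62,147). Knob and body axes agree within about 1 to 2 mm, and its front edge is at -90, behind the lip at -96. The divider is +1.1 mm from the clip. Handing in.

```bash
python3 -c "
from h import *
wait(0.3); print(finish_job(), read_state()['time'])"
```

```text
the job is handed in; nothing more can be done
the job is handed in; nothing more can be done
```

I slid the divider to the clip, stood the white knobbed jar in the bay, and handed the job in at about 20.5 s of the 48 s. `finish_job` reported no verdict.

- **Divider:** my first slide overshot the clip by about 2.7 mm, so I re-gripped and nudged it back. The last check put the plate about 1.1 mm off the clip, against the 5 mm allowed.
- **Jar:** it stands at about organiser x -62, y 147 mm, with its front edge at about x -90, behind the lip at x -96. It looks upright, with knob and body axes agreeing within about 1–2 mm. I lowered it at 15 mm/s, and contact came at the expected height with a force change of several newtons (4 N guard).
- **Bystanders:** no move tripped its force guard except that set-down. I did not re-measure the brush, comb, pill case or tumbler. The pill case looks in place in the last wrist view, and the comb, brush and tumbler were not in that view.
- **Skipped step:** a last move farther back was unreachable and was skipped. The gripper was left open and clear, 110 mm back from the jar along the tool axis.
- **Small disagreements:** the finger gap read about 1–2 mm below the true tab and knob sizes. The measured jar x was 2–4 mm farther forward than commanded.

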